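Onions under the lid that is out

ROBOT

A 6-joint arm with a two-finger parallel gripper is mounted at the origin on the work surface. World frame = base frame: x ahead of the robot, y to its left, z up, the work surface at z = 0. Lengths are in m, angles in rad, forces in N, time in s.
With the tool pointing down it reaches from about 0.4 to 0.925 m from the base axis. Payload 12.5 kg.
Tool frame: the origin (TCP) lies at the very end of the fingers, on their centre line; the grasp point (between the pads) lies 19 mm behind it; z points along the fingers, y is the line along which they close (so a half turn about z gives the same grasp; the last joint's range is limited). The gripper opens to 95 mm and grips with 3 to 60 N. Pads are 20 mm wide; open, the fingers measure 119 mm over their backs; the gripper's body (75 mm by 180 mm) begins 59 mm behind the grasp point.
Start: joints at [-1.29, 0.491, 1.559, -0, 1.092, -0.106], TCP at [0.236, -0.579, 0.215] pointing down, gripper open.
Joint ranges: [-3.1, 3.1], [-0.84, 2.19], [0.05, 2.79], [-1.13, 4.28], [0.06, 2.93], [-2.69, 2.69]. Speed limits (rad/s): [2.22, 2.22, 2.79, 3.14, 3.14, 3.14].

INTERFACE

Orientations are given as a unit quaternion [w, x, y, z].
In Python, from workcell import env gives the robot as it stands.
- The arm moves only by the tool send_rows, never from a script. Its argument "deltas" is a list of rows, each an object with "translation": the shift along the tool's x, y, z in units of 0.25 m (1.0 is 0.25 m), a list of three; "twist": the turn, a rotation vector about the tool's x, y, z in units of 60 degrees (1.0 is 60 degrees), a list of three; "gripper": the opening, from -1 (shut) to 1 (fully open). A call has 1 to 12 rows; each row shifts and turns the commanded pose from where the row before left it, along the tool's axes as they then stand; what a row does not reach is not made up. A row lasts 1/10 s, in which the tool goes at most 50 mm and 8.59 degrees, less where a joint would pass 70% of its speed; a pose out of reach is approached as far as the arm can. A call with a number of a shift or a turn outside -1 to 1 is refused whole. A call with a gripper value outside its range is refused whole. The fingers move at their own pace and stop on an object; "force" is the grip in N (left out, the last holds). Time passes only in rows, so rows that do not move let the fingers close. It gives the time, the measured TCP pose, the force, the opening and the grip force at its end, in the units of the state.
- env.state(): the state, without advancing time (a new reading comes with each control period).
- env.grab_frame(name): name is "scene" or "top" or "wrist"; returns the picture (480x640x3 uint8, blue, green, red); there is no depth.
- env.camera_model(name): a dict with "fx", "fy", "cx", "cy" (pixels), "xyz" and "orientation" of the camera in the world. Camera axes: x right, y down, z forward; pixel columns grow to the right and rows downward; lengths in m; the calibration is good to about 2 mm. A picture is of the moment at which its call begins: read the wrist's pose just before it. camera_model takes no time and is no camera call; for the wrist camera it gives the pose at the moment of the call.
- env.sign_off(): hands the job in; it is judged then, once.
Trained networks look in the newest picture that a camera, given by its name, has taken for a name from the list of things; names that differ only in an ending like _2 or _b are one class to them, and where a whole thing is asked for, a point or a joint stands for the part that bears it (a point fixed in the world has none). Each returns a list of dicts, best first, with "score" (0 to 1); they miss things now and then, are a little off and sometimes report something else, mostly with a low value. They report only what shows in the picture. A call takes as long as a camera call. They do not tell look-alikes from the thing itself.
- env.spot_in(camera, query): "rect" ([left, top, right, bottom] in pixels, round what is visible of it).
- env.tip_of(camera, query): "uv" ([column, row] in pixels: a listed point, or the origin of a listed thing).
The state is a dict: "time": time; "joints": joint angles; "joint_vel": joint speeds; "effort": joint torques, N m; "eef_pos": TCP position; "ee_rot": TCP orientation; "wrist_force": force on the tool from outside, world axes, zero at the start; "wrist_torque": the same for the moment, N m; "opening": finger opening in m; "finger_force": force on a finger pad.
Only numpy, scipy, OpenCV 4.12 (cv2) and the standard library are available. Lean on these libraries where they do the work, as an engineer would, in place of code of your own. Each camera call takes 0.05 s, during which the arm holds its last target. There are 200 camera calls.

TASK

Only one lid is out on the counter: the clear glass lid belongs to the slow cooker, the wooden lid to the brown bowl. Put all the onions from the cutting board into the vessel whose lid is out, then set that lid on it so that it sits down in the rim, level and fully home. Leave the salt shaker, sugar canister, storage tub, mug and measuring spoons where they are.

Things in the scene. Friction and masses are not known exactly. Their poses are not given: they have to be found in the camera images.
- cooker: Round slow cooker: steel shell 194 mm wide, small black lugs reaching 118 mm from the axis at the cooker's +y and -y sides (height 115 mm), black crock inside, control knob low on its +x side. It does not move. Origin: centre of its underside on the counter, z up.
- cooker_rim (a point): Centre of the cooker crock's mouth, level with its rim, 155 mm above the counter. The mouth is 156 mm across inside, 176 mm outside (wall 10 mm, nearly straight); the crock is 92 mm deep. Only the glass lid fits it.
- cooker_floor (a point): Centre of the crock's inner floor, 63 mm above the counter; the floor is about 150 mm across.
- bowl: Brown glazed ceramic bowl, 192 mm across the rim, 100 mm high, too heavy to shift. Origin: centre of its underside on the counter, z up.
- bowl_rim (a point): Centre of the bowl's mouth, level with its rim, 100 mm above the counter. The mouth is 180 mm across inside, wall 6 mm; the bowl is 92 mm deep. Only the wooden lid fits it.
- bowl_floor (a point): Centre of the bowl's inner floor, 8 mm above the counter; the floor is about 155 mm across.
- glass_lid: Clear glass lid of the slow cooker, present or absent: a flat disc 174 mm across and 6 mm thick, below it a plug 142 mm across and 6 mm deep that drops into the crock's mouth, on top a black round knob 28 mm across, from 12 to 48 mm above the origin. Origin: centre of the plug's underside, z up; when seated the origin is 6 mm below the rim.
- wood_lid: Wooden lid of the bowl, present or absent: a flat disc 196 mm across and 6 mm thick, below it a plug 164 mm across and 6 mm deep that drops into the bowl's mouth, on top a dark block grip 70 mm long (along the lid's y) and 24 mm wide (along x), from 12 to 48 mm above the origin. Origin: centre of the plug's underside, z up; when seated the origin is 6 mm below the rim.
- board: Wooden cutting board, 270 (x) by 165 (y) by 12 mm, lying flat on the counter; it does not move. Origin: centre of its underside.
- shaker: Glass salt shaker with a steel top, 44 mm across, 72 mm high, standing among the onions. Origin: centre of its underside. To be left alone.
- canister: White sugar canister with a flip top, 90 mm across, 170 mm high. Origin: centre of its underside. To be left alone.
- tub: Closed clear storage tub with a white cover, 140 by 200 by 97 mm. Origin: centre of its underside. To be left alone.
- mug: White mug, 80 mm across, 90 mm high, handle at its +y. Origin: centre of its underside. To be left alone.
- spoons: Aluminium measuring spoons on a ring, about 150 mm long and 10 mm high, lying flat. Origin: on the counter at the outer edge of the ring; the spoons point along +x from it. To be left alone.
- onion1: Brown onion, present or absent: squat, round, 58 mm across at 20 mm above its flat underside, 46 mm high with a blunt tip. Origin: centre of its underside, z towards the tip.
- onion2: Brown onion, present or absent: squat, round, 58 mm across at 20 mm above its flat underside, 46 mm high with a blunt tip. Origin: centre of its underside, z towards the tip.
- onion3: Brown onion, present or absent: squat, round, 58 mm across at 20 mm above its flat underside, 46 mm high with a blunt tip. Origin: centre of its underside, z towards the tip.
- onion4: Brown onion, present or absent: squat, round, 58 mm across at 20 mm above its flat underside, 46 mm high with a blunt tip. Origin: centre of its underside, z towards the tip.
- onion5: Brown onion, present or absent: squat, round, 58 mm across at 20 mm above its flat underside, 46 mm high with a blunt tip. Origin: centre of its underside, z towards the tip.
Things that resemble listed ones, but are neither listed nor needed, are in the scene too. What is shaped like the onion1 but yellow is not meant.

How it is judged:
By the outcome, as a careful person would: the job done as asked, in the order asked, and still so for the second after the job is handed in, with the robot touching nothing.
Of glass_lid, wood_lid only 1 to 1 are there at a start; the rules pass over those that are not, and their reading is None.
Of onion1, onion2, onion3, onion4, onion5 only 3 to 5 are there at a start; the rules pass over those that are not, and their reading is None.
At some moment in a run one of onion1, onion2, onion3, onion4, onion5 may be knocked a few centimetres aside while the robot is not near it.
Once in a run the grip may slacken for a moment while it holds something.
It also fails if it takes over 210 s, if anything falls off the work surface, if the arm or the gripper's body presses on something with over 40 N, if the wrist force passes 120 N, or if a joint passes its speed limit or range.

## Working session

There is one attempt and no reset: what is moved stays moved. The work goes in short steps, Python scripts to look and compute and a tool call to move; the robot and the scene stay as the last step left them, time stands still between calls to the robot, and variables do not carry over. Pictures are saved under pics/ and viewed, at most 14 in all, crops included, and the job is handed in when it is done.

Besides the shell and the picture viewer there is one more tool, called after "Emit:" as name(argument=value, ...), one argument or row to a line, values as JSON. send_rows: Moves the arm, as the interface text tells. Its arguments: {"type":"object","properties":{"deltas":{"type":"array","items":{"type":"object","properties":{"translation":{"type":"array","items":{"type":"number","minimum":-1,"maximum":1}},"twist":{"type":"array","items":{"type":"number","minimum":-1,"maximum":1}},"gripper":{"type":"number"}}}},"force":{"type":"number"}},"required":["deltas"]}

```bash
mkdir -p pics; ls
cat > h.py <<'E'
from workcell import env
import numpy as np, cv2
from scipy.spatial.transform import Rotation as R
def rot(q): return R.from_quat([q[1],q[2],q[3],q[0]])
def onplane(cam,uv,z,m=None):
    m=m or env.camera_model(cam)
    d=rot(m["orientation"]).apply([(uv[0]-m["cx"])/m["fx"],(uv[1]-m["cy"])/m["fy"],1])
    o=np.array(m["xyz"]); return o+d*(z-o[2])/d[2]
def proj(cam,p,m=None):
    m=m or env.camera_model(cam)
    c=rot(m["orientation"]).inv().apply(np.array(p)-np.array(m["xyz"]))
    return [m["fx"]*c[0]/c[2]+m["cx"],m["fy"]*c[1]/c[2]+m["cy"]]
E
python3 - <<'E'
from h import *
s=env.state();print({k:np.round(v,3).tolist() for k,v in s.items()})
for c in("top","scene"):
    im=env.grab_frame(c);cv2.imwrite(f"pics/{c}0.png",im);m=env.camera_model(c);print(c,np.round(m["xyz"],3),np.round(m["orientation"],3),m["fx"])
hs=dict(cooker_rim=.155,bowl_rim=.1,glass_lid=0,wood_lid=0,onion1=.012,board=0.,shaker=.012,canister=0,tub=0,mug=0,spoons=0,cooker=0,bowl=0)
for q,z in hs.items():
  for c in ("top",):
    for r in env.tip_of(c,q)[:8]:
        print(q,c,round(r["score"],2),np.round(r["uv"]),np.round(onplane(c,r["uv"],z),3))
E
```

```text
pics
{'time': 0.0, 'joints': [-1.29, 0.492, 1.559, 0.0, 1.092, -0.106], 'joint_vel': [0.003, 0.001, -0.001, 0.001, 0.001, 0.0], 'effort': [0.001, -61.265, -25.818, 0.069, 0.048, -0.0], 'eef_pos': [0.236, -0.579, 0.214], 'ee_rot': [-0.001, 0.981, 0.192, -0.0], 'wrist_force': [0.529, -0.14, 0.555], 'wrist_torque': [0.025, -0.027, 0.005], 'finger_force': 0.0, 'opening': 0.095}
top [ 0.469 -0.019  1.263] [ 0.038 -0.697  0.716 -0.016] 517.5461273835676
scene [1.128 0.043 1.006] [-0.195  0.654  0.701 -0.207] 433.4964898757508
cooker_rim top 0.89 [502. 250.] [ 0.508 -0.37   0.155]
bowl_rim top 0.81 [170. 269.] [0.486 0.359 0.1  ]
glass_lid top 0.53 [373. 226.] [ 0.578 -0.109  0.   ]
wood_lid top 0.65 [371. 228.] [ 0.575 -0.104  0.   ]
onion1 top 0.97 [308. 272.] [0.473 0.053 0.012]
onion1 top 0.91 [278. 329.] [0.337 0.128 0.012]
onion1 top 0.71 [303. 201.] [0.644 0.061 0.012]
onion1 top 0.6 [305. 238.] [0.553 0.056 0.012]
onion1 top 0.19 [345. 136.] [ 0.801 -0.047  0.012]
board top 0.82 [290. 238.] [0.555 0.094 0.   ]
shaker top 0.73 [272. 204.] [0.639 0.137 0.012]
canister top 0.61 [429. 170.] [ 0.714 -0.251  0.   ]
tub top 0.74 [343. 137.] [ 0.803 -0.042  0.   ]
tub top 0.33 [273. 206.] [0.636 0.135 0.   ]
mug top 0.74 [220. 157.] [ 0.763  0.266 -0.   ]
spoons top 0.71 [333. 314.] [ 0.369 -0.006  0.   ]
spoons top 0.36 [487. 251.] [ 0.511 -0.381  0.   ]
spoons top 0.33 [346. 138.] [ 0.8   -0.048  0.   ]
cooker top 0.79 [477. 254.] [ 0.504 -0.358  0.   ]
bowl top 0.73 [181. 273.] [0.478 0.365 0.   ]
```

View pics/top0.png

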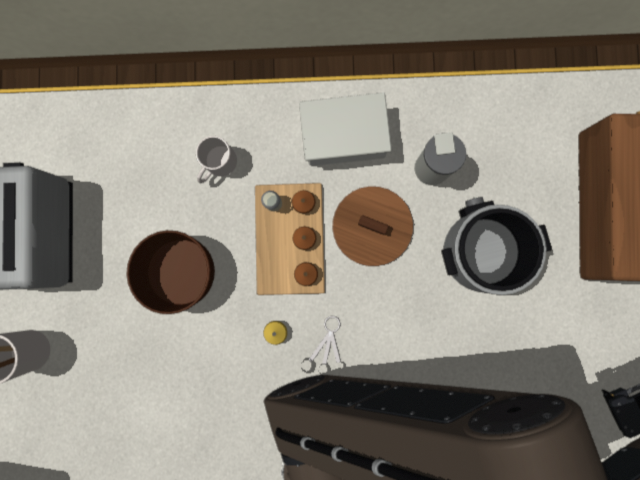

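View pics/scene0.png

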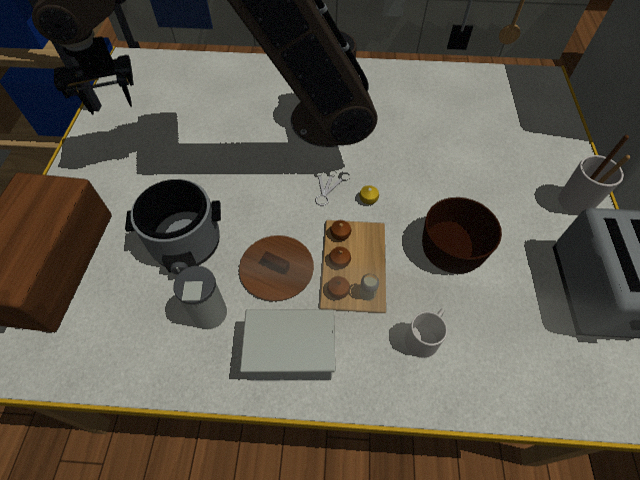

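The wooden lid is out at about (373,226) in the top view, so the vessel is the brown bowl at (170,270). Three brown onions are on the board at (304,202), (305,238) and (307,273). The shaker is at (271,201). The yellow look-alike at (275,332) is off the board and not wanted.

```bash
cat >> h.py <<'E'
def plan(p,yaw,step=0.04):
    s=env.state();r=rot(s["ee_rot"]);goal=R.from_euler('z',yaw,degrees=True)*R.from_euler('x',180,degrees=True)
    tw=(r.inv()*goal).as_rotvec(degrees=True)/60
    t=goal.inv().apply(np.array(p)-s["eef_pos"])/0.25
    print("at",np.round(s["eef_pos"],4),"twist total",np.round(tw,3),"rows>=",np.ceil(np.linalg.norm(tw)/.14),"| trans total (after turn)",np.round(t,3),"rows>=",np.ceil(np.linalg.norm(t)*.25/step))
E
python3 - <<'E'
from h import *
m=env.camera_model("wrist");s=env.state()
print(m, "cam offset in tool",rot(s["ee_rot"]).inv().apply(np.array(m["xyz"])-s["eef_pos"]))
for uv in [(307,163),(391,152),(300,103)]: print("tub corner",onplane("top",uv,.097))
plan([.5,.056,.36],0)
E
```

```text
{'fx': 382.773466044872, 'fy': 382.773466044872, 'cx': 317.8557493219921, 'cy': 244.66540908405335, 'xyz': array([ 0.31056498, -0.54848341,  0.38529511]), 'orientation': array([ 0.11936597,  0.82131453, -0.55208172, -0.07999989])} cam offset in tool [ 8.06937433e-02  1.09153561e-04 -1.70620064e-01]
tub corner [0.71986839 0.04336394 0.097     ]
tub corner [ 0.73901189 -0.14869985  0.097     ]
tub corner [0.86062522 0.05620336 0.097     ]
at [ 0.2358 -0.5788  0.2147] twist total [ 0.    -0.     0.369] rows>= 3.0 | trans total (after turn) [ 1.057 -2.539 -0.581] rows>= 18.0
```

Emit:
send_rows(
  deltas=[
    {"translation":[0,0,-0.145],"twist":[0,0,0.123]},
    {"translation":[0,0,-0.145],"twist":[0,0,0.123]},
    {"translation":[0,0,-0.145],"twist":[0,0,0.123]},
    {"translation":[0.1,-0.15,-0.1]},
    {"translation":[0.06,-0.15,0]},
    {"translation":[0.06,-0.15,0]},
    {"translation":[0.06,-0.15,0]},
    {"translation":[0.06,-0.15,0]},
    {"translation":[0.06,-0.15,0]},
    {"translation":[0.06,-0.15,0]},
    {"translation":[0.06,-0.15,0]},
    {"translation":[0.06,-0.15,0]},
  ],
)

```text
$.deltas[0]: bad value
```

Emit:
send_rows(
  deltas=[
    {"translation":[0.06,-0.15,0]},
    {"translation":[0.06,-0.15,0]},
    {"translation":[0.06,-0.15,0]},
    {"translation":[0.06,-0.15,0]},
    {"translation":[0.06,-0.15,0]},
    {"translation":[0.06,-0.15,0]},
    {"translation":[0.06,-0.15,0]},
    {"translation":[0.06,-0.1,0]},
    {"translation":[0,0,0]},
    {"translation":[0,0,0]},
  ],
)

```text
$.deltas[0]: bad value
```

Run:
```python
from h import *
s=env.state();print(s["time"],np.round(s["eef_pos"],3),np.round(s["ee_rot"],3))
m=env.camera_model("wrist");im=env.grab_frame("wrist");cv2.imwrite("pics/w1.png",im)
for q,z in dict(onion1=.012,shaker=.012,wood_lid=0,bowl_rim=.1).items():
    for r in env.tip_of("wrist",q)[:6]: print(q,round(r["score"],2),np.round(r["uv"]),np.round(onplane("wrist",r["uv"],z,m),4))
    for r in env.spot_in("wrist",q)[:6]:
        b=r["rect"];print(" box",round(r["score"],2),np.round(b),np.round(onplane("wrist",[(b[0]+b[2])/2,(b[1]+b[3])/2],z+.02,m),4))
```

```text
0.75 [ 0.236 -0.579  0.215] [0.    0.981 0.192 0.   ]
```

View pics/w1.png

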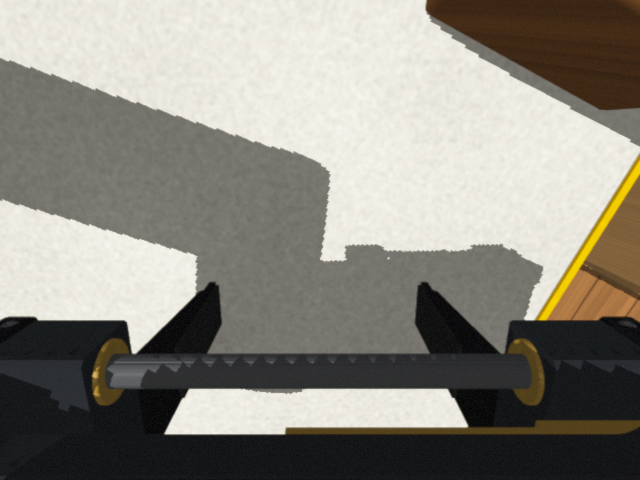

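The rows were refused, so this is the start view: empty counter, and the fingers at (215,290) and (425,290). Each row probably needs all three fields.

Emit:
send_rows(
  deltas=[
    {"translation":[0,0,-0.145],"twist":[0,0,0.123],"gripper":1},
    {"translation":[0,0,-0.145],"twist":[0,0,0.123],"gripper":1},
    {"translation":[0,0,-0.145],"twist":[0,0,0.123],"gripper":1},
    {"translation":[0.1,-0.15,-0.1],"twist":[0,0,0],"gripper":1},
    {"translation":[0.06,-0.15,0],"twist":[0,0,0],"gripper":1},
    {"translation":[0.06,-0.15,0],"twist":[0,0,0],"gripper":1},
    {"translation":[0.06,-0.15,0],"twist":[0,0,0],"gripper":1},
    {"translation":[0.06,-0.15,0],"twist":[0,0,0],"gripper":1},
    {"translation":[0.06,-0.15,0],"twist":[0,0,0],"gripper":1},
    {"translation":[0.06,-0.15,0],"twist":[0,0,0],"gripper":1},
    {"translation":[0.06,-0.15,0],"twist":[0,0,0],"gripper":1},
    {"translation":[0.06,-0.15,0],"twist":[0,0,0],"gripper":1},
  ],
)

```text
time: 2.4
eef_pos: [0.3802, -0.2408, 0.3478]
ee_rot: [0.0, 1.0, 0.0, 0.0]
wrist_force: [0.9, -0.2, -0.4]
opening: 0.0954
finger_force: 0.0
```

Emit:
send_rows(
  deltas=[
    {"translation":[0.06,-0.15,0],"twist":[0,0,0],"gripper":1},
    {"translation":[0.06,-0.15,0],"twist":[0,0,0],"gripper":1},
    {"translation":[0.06,-0.15,0],"twist":[0,0,0],"gripper":1},
    {"translation":[0.06,-0.15,0],"twist":[0,0,0],"gripper":1},
    {"translation":[0.06,-0.15,0],"twist":[0,0,0],"gripper":1},
    {"translation":[0.06,-0.15,0],"twist":[0,0,0],"gripper":1},
    {"translation":[0.06,-0.15,0],"twist":[0,0,0],"gripper":1},
    {"translation":[0.06,-0.1,0],"twist":[0,0,0],"gripper":1},
    {"translation":[0,0,0],"twist":[0,0,0],"gripper":1},
    {"translation":[0,0,0],"twist":[0,0,0],"gripper":1},
  ],
)

```text
time: 3.4
eef_pos: [0.4997, 0.0455, 0.3474]
ee_rot: [0.0, 1.0, 0.001, -0.0]
wrist_force: [-1.3, -0.8, -0.6]
opening: 0.0948
finger_force: 0.0
```

```bash
cat > look.py <<'E'
from h import *
import sys
s=env.state();print(s["time"],np.round(s["eef_pos"],3),np.round(s["ee_rot"],3))
m=env.camera_model("wrist");im=env.grab_frame("wrist");cv2.imwrite("pics/%s.png"%sys.argv[1],im)
Z=dict(onion1=.012,shaker=.012,wood_lid=0,bowl_rim=.1)
for q in sys.argv[2:]:
    z=Z[q]
    for r in env.tip_of("wrist",q)[:6]: print(q,round(r["score"],2),np.round(r["uv"]),np.round(onplane("wrist",r["uv"],z,m),4))
    for r in env.spot_in("wrist",q)[:6]:
        b=r["rect"];print(" box",round(r["score"],2),np.round(b),np.round(onplane("wrist",[(b[0]+b[2])/2,(b[1]+b[3])/2],z+.02,m),4))
E
python3 look.py w2 onion1 shaker wood_lid bowl_rim
```

```text
3.4 [0.5   0.045 0.347] [ 0.     1.     0.001 -0.   ]
onion1 0.77 [304. 152.] [0.5538 0.0635 0.012 ]
onion1 0.69 [308. 214.] [0.4727 0.058  0.012 ]
onion1 0.62 [257. 305.] [0.3391 0.1327 0.012 ]
 box 0.93 [288. 198. 331. 244.] [0.4688 0.0565 0.032 ]
 box 0.79 [283.  52. 330. 101.] [0.6415 0.0587 0.032 ]
 box 0.7 [280. 127. 326. 176.] [0.5556 0.0633 0.032 ]
 box 0.66 [234. 295. 274. 332.] [0.3355 0.1342 0.032 ]
shaker 0.9 [244.  77.] [0.6435 0.1352 0.012 ]
 box 0.87 [218.  44. 262.  98.] [0.6474 0.1369 0.032 ]
wood_lid 0.85 [433. 130.] [ 0.5815 -0.104   0.    ]
 box 0.83 [359.  45. 515. 207.] [ 0.5866 -0.1027  0.02  ]
 box 0.6 [218.  46. 264.  98.] [0.6475 0.1382 0.02  ]
 box 0.65 [  2. 137. 143. 300.] [0.4905 0.3063 0.12  ]
```

View pics/w2.png

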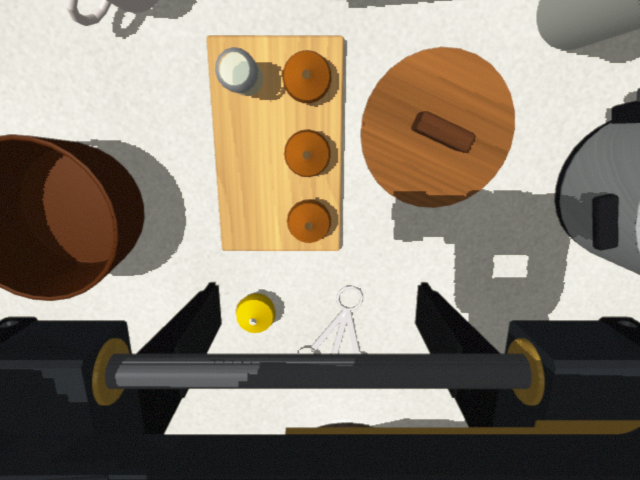

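The view is clear: onions at (308,221), (303,151) and (306,76), the shaker at (240,70), the lid grip around (444,132), and the bowl to the left. I'm starting with the onion nearest the robot, with the tool at yaw 45°.

Emit:
send_rows(
  deltas=[
    {"translation":[0,0,0.147],"twist":[0,0,-0.125],"gripper":0.7},
    {"translation":[0,0,0.147],"twist":[0,0,-0.125],"gripper":0.7},
    {"translation":[0,0,0.147],"twist":[0,0,-0.125],"gripper":0.7},
    {"translation":[0,0,0.147],"twist":[0,0,-0.125],"gripper":0.7},
    {"translation":[0,0,0.147],"twist":[0,0,-0.125],"gripper":0.7},
    {"translation":[0,0,0.147],"twist":[0,0,-0.125],"gripper":0.7},
    {"translation":[0,0,0],"twist":[0,0,0],"gripper":0.7},
    {"translation":[0,0,0],"twist":[0,0,0],"gripper":0.7},
  ],
)

```text
time: 4.65
eef_pos: [0.5001, 0.045, 0.1277]
ee_rot: [-0.0, 0.925, 0.381, -0.0]
wrist_force: [0.6, 0.8, 0.7]
opening: 0.0808
finger_force: 0.0
```

Run:
```python
from h import *
m=env.camera_model("top");im=env.grab_frame("top")
for r in env.spot_in("top","onion1")[:6]:
    b=r["rect"];print(round(r["score"],2),np.round(onplane("top",[(b[0]+b[2])/2,(b[1]+b[3])/2],.032,m),4))
plan([.469,.0565,.018],45)
```

```text
0.97 [0.6418 0.058  0.032 ]
at [0.5007 0.0451 0.1289] twist total [ 0.002 -0.002 -0.003] rows>= 1.0 | trans total (after turn) [-0.057 -0.122  0.444] rows>= 3.0
```

Emit:
send_rows(
  deltas=[
    {"translation":[-0.03,-0.06,0],"twist":[0,0,0],"gripper":0.7},
    {"translation":[-0.027,-0.06,0],"twist":[0,0,0],"gripper":0.7},
    {"translation":[0,0,0.1],"twist":[0,0,0],"gripper":0.7},
    {"translation":[0,0,0.1],"twist":[0,0,0],"gripper":0.7},
    {"translation":[0,0,0.1],"twist":[0,0,0],"gripper":0.7},
    {"translation":[0,0,0.08],"twist":[0,0,0],"gripper":0.7},
    {"translation":[0,0,0.06],"twist":[0,0,0],"gripper":0.7},
    {"translation":[0,0,0],"twist":[0,0,0],"gripper":-1},
    {"translation":[0,0,0],"twist":[0,0,0],"gripper":-1},
    {"translation":[0,0,0],"twist":[0,0,0],"gripper":-1},
    {"translation":[0,0,0],"twist":[0,0,0],"gripper":-1},
    {"translation":[0,0,0],"twist":[0,0,0],"gripper":-1},
  ],
  force=25,
)

```text
time: 5.95
eef_pos: [0.4692, 0.0563, 0.0183]
ee_rot: [0.0, 0.924, 0.383, 0.001]
wrist_force: [-1.6, 0.3, 9.2]
opening: 0.0564
finger_force: 25.0
```

Emit:
send_rows(
  deltas=[
    {"translation":[0,0,-0.1],"twist":[0,0,0],"gripper":-1},
    {"translation":[0,0,-0.14],"twist":[0,0,0],"gripper":-1},
    {"translation":[0,0,-0.14],"twist":[0,0,0],"gripper":-1},
    {"translation":[0,0,-0.14],"twist":[0,0,0],"gripper":-1},
    {"translation":[0,0,-0.14],"twist":[0,0,0],"gripper":-1},
    {"translation":[0,0,0],"twist":[0,0,0],"gripper":-1},
  ],
)

```text
time: 6.55
eef_pos: [0.47, 0.0563, 0.1865]
ee_rot: [0.002, 0.924, 0.383, 0.004]
wrist_force: [0.3, -0.4, -1.4]
opening: 0.0561
finger_force: 25.0
```

Run:
```python
from h import *
env.grab_frame("top");print(env.state()["opening"])
for q,z in (("bowl_rim",.1),("bowl",.05)):
  for r in env.tip_of("top",q)[:1]: print(q,np.round(onplane("top",r["uv"],.1 if z==.1 else 0),4))
  for r in env.spot_in("top",q)[:1]:
    b=r["rect"];print(np.round(b),[np.round(onplane("top",u,.1),4)[:2] for u in (b[:2],b[2:])])
im=env.grab_frame("wrist");m=env.camera_model("wrist")
for r in env.spot_in("wrist","bowl")[:1]: print(r)
for r in env.tip_of("wrist","bowl_rim")[:1]: print(np.round(onplane("wrist",r["uv"],.1,m),4))
plan([.458,.331,.17],45)
```

```text
0.05644468461392514
bowl_rim [0.4822 0.3669 0.1   ]
[254. 183. 325. 251.] [array([0.6772, 0.165 ]), array([0.5175, 0.0084])]
bowl [0.4782 0.3733 0.    ]
[123. 231. 216. 314.] [array([0.5754, 0.4667]), array([0.3818, 0.2554])]
{'rect': [0.0, 1.4, 136.8, 51.2], 'score': 0.67}
at [0.4682 0.0563 0.1812] twist total [-0.001  0.001  0.   ] rows>= 1.0 | trans total (after turn) [ 0.748 -0.806  0.045] rows>= 7.0
```

Emit:
send_rows(
  deltas=[
    {"translation":[0.106,-0.116,0],"twist":[0,0,0],"gripper":-1},
    {"translation":[0.106,-0.116,0],"twist":[0,0,0],"gripper":-1},
    {"translation":[0.106,-0.116,0],"twist":[0,0,0],"gripper":-1},
    {"translation":[0.106,-0.116,0],"twist":[0,0,0],"gripper":-1},
    {"translation":[0.106,-0.116,0],"twist":[0,0,0],"gripper":-1},
    {"translation":[0.106,-0.116,0],"twist":[0,0,0],"gripper":-1},
    {"translation":[0.106,-0.116,0],"twist":[0,0,0],"gripper":-1},
    {"translation":[0,0,0],"twist":[0,0,0],"gripper":-1},
    {"translation":[0,0,0],"twist":[0,0,0],"gripper":-1},
  ],
)

```text
time: 7.85
eef_pos: [0.4555, 0.3314, 0.1811]
ee_rot: [0.0, 0.923, 0.384, -0.001]
wrist_force: [0.2, -0.4, -1.5]
opening: 0.056
finger_force: 25.0
```

Run:
```python
from h import *
print(env.state()["opening"])
m=env.camera_model("wrist");im=env.grab_frame("wrist");cv2.imwrite("pics/w3.png",im)
c=np.array([.483,.36])
im2=cv2.imread("pics/top0.png")[170:370,70:290]
im2=cv2.imread("pics/top0.png")
for a in np.arange(0,360,6):
    for z,rr,col in((.1,.096,(0,255,0)),):
        p=[c[0]+rr*np.cos(np.radians(a)),c[1]+rr*np.sin(np.radians(a)),z]
        u=proj("top",p);cv2.circle(im2,(int(round(u[0]*4))//4,int(round(u[1]))),0,col,-1)
        w=proj("wrist",p,m);cv2.circle(im,(int(np.clip(w[0],-99,999)),int(np.clip(w[1],-99,999))),1,col,-1)
cv2.imwrite("pics/c3.png",np.hstack([cv2.resize(im2[215:325,115:225],(480,480),interpolation=0)[:, :],cv2.resize(im,(320,240)).repeat(2,0)]))
plan([.455,.332,.027],45)
```

```text
0.05602821365688605
at [0.4557 0.3307 0.1814] twist total [-0.     0.002  0.001] rows>= 1.0 | trans total (after turn) [ 0.002 -0.006  0.617] rows>= 4.0
```

View pics/c3.png

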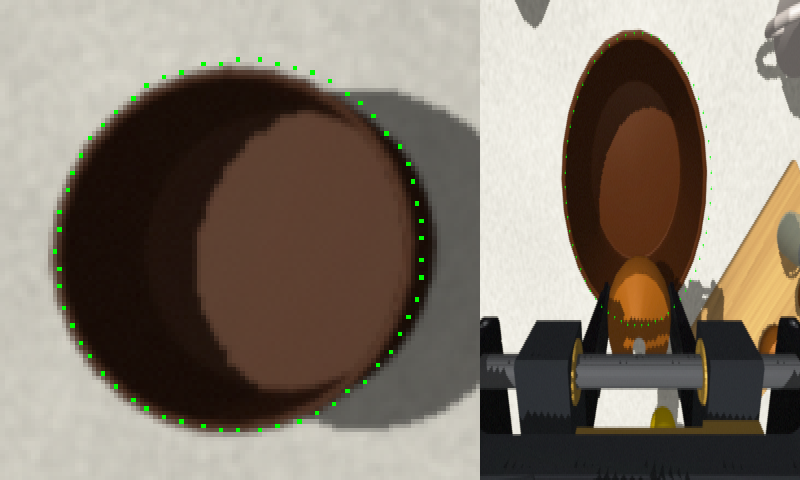

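The projected rim circle matches the bowl rim to within 1–2 mm, which puts the bowl centre near (0.481, 0.361). The onion is held over the bowl, so I'm lowering and releasing it.

Emit:
send_rows(
  deltas=[
    {"translation":[0,0,0.13],"twist":[0,0,0],"gripper":-1},
    {"translation":[0,0,0.13],"twist":[0,0,0],"gripper":-1},
    {"translation":[0,0,0.13],"twist":[0,0,0],"gripper":-1},
    {"translation":[0,0,0.13],"twist":[0,0,0],"gripper":-1},
    {"translation":[0,0,0.1],"twist":[0,0,0],"gripper":-1},
    {"translation":[0,0,0],"twist":[0,0,0],"gripper":-1},
    {"translation":[0,0,0],"twist":[0,0,0],"gripper":0.55},
    {"translation":[0,0,0],"twist":[0,0,0],"gripper":0.55},
    {"translation":[0,0,0],"twist":[0,0,0],"gripper":0.55},
    {"translation":[0,0,0],"twist":[0,0,0],"gripper":0.55},
  ],
)

```text
time: 8.9
eef_pos: [0.4563, 0.3309, 0.0277]
ee_rot: [-0.0, 0.924, 0.383, 0.0]
wrist_force: [1.0, 0.6, 0.1]
opening: 0.0735
finger_force: 0.0
```

Emit:
send_rows(
  deltas=[
    {"translation":[0,0,-0.15],"twist":[0,0,0],"gripper":0.7},
    {"translation":[0,0,-0.15],"twist":[0,0,0],"gripper":0.7},
    {"translation":[0,0,-0.15],"twist":[0,0,0],"gripper":0.7},
    {"translation":[0,0,-0.15],"twist":[0,0,0],"gripper":0.7},
    {"translation":[0,0,-0.15],"twist":[0,0,-0.14],"gripper":0.7},
    {"translation":[0,0,-0.1],"twist":[0,0,-0.14],"gripper":0.7},
    {"translation":[0,0,0],"twist":[0,0,-0.14],"gripper":0.7},
    {"translation":[0,0,0],"twist":[0,0,-0.14],"gripper":0.7},
    {"translation":[0,0,0],"twist":[0,0,-0.14],"gripper":0.7},
    {"translation":[0,0,0],"twist":[0,0,-0.14],"gripper":0.7},
    {"translation":[0,0,0],"twist":[0,0,-0.14],"gripper":0.7},
    {"translation":[0,0,0],"twist":[0,0,-0.14],"gripper":0.7},
  ],
)

```text
time: 10.1
eef_pos: [0.4559, 0.3309, 0.24]
ee_rot: [0.0, 0.555, 0.832, 0.0]
wrist_force: [1.1, -0.3, -0.4]
opening: 0.0808
finger_force: 0.0
```

Emit:
send_rows(
  deltas=[
    {"translation":[0,0,0],"twist":[0,0,-0.14],"gripper":0.7},
    {"translation":[0,0,0],"twist":[0,0,-0.14],"gripper":0.7},
    {"translation":[0,0,0],"twist":[0,0,-0.1],"gripper":0.7},
    {"translation":[0,0,0],"twist":[0,0,0],"gripper":0.7},
    {"translation":[0,0,0],"twist":[0,0,0],"gripper":0.7},
  ],
)

```text
time: 10.6
eef_pos: [0.4559, 0.331, 0.2398]
ee_rot: [0.0, 0.384, 0.923, 0.0]
wrist_force: [0.8, 0.2, 0.3]
opening: 0.081
finger_force: 0.0
```

```bash
cat > on.py <<'E'
from h import *
env.grab_frame("top")
for r in env.spot_in("top","onion1")[:6]:
    b=r["rect"];print(round(r["score"],2),np.round(onplane("top",[(b[0]+b[2])/2,(b[1]+b[3])/2],.032),4))
for r in env.tip_of("top","onion1")[:6]: print("tip",round(r["score"],2),np.round(onplane("top",r["uv"],.012),4))
E
python3 - <<'E'
from on import *
plan([.5555,.063,.15],135)
E
```

```text
0.98 [0.5448 0.058  0.032 ]
0.81 [0.3294 0.1339 0.032 ]
0.79 [0.4538 0.3301 0.032 ]
0.76 [0.6435 0.0544 0.032 ]
0.25 [0.4879 0.3645 0.032 ]
tip 0.75 [0.4622 0.3275 0.012 ]
tip 0.71 [0.3335 0.1278 0.012 ]
tip 0.64 [0.6401 0.058  0.012 ]
at [0.456  0.331  0.2397] twist total [ 0.     0.    -0.001] rows>= 1.0 | trans total (after turn) [-1.039 -0.476  0.359] rows>= 8.0
```

Emit:
send_rows(
  deltas=[
    {"translation":[-0.14,-0.047,0],"twist":[0,0,0],"gripper":0.7},
    {"translation":[-0.14,-0.047,0],"twist":[0,0,0],"gripper":0.7},
    {"translation":[-0.14,-0.047,0],"twist":[0,0,0],"gripper":0.7},
    {"translation":[-0.14,-0.047,0],"twist":[0,0,0],"gripper":0.7},
    {"translation":[-0.14,-0.047,0],"twist":[0,0,0],"gripper":0.7},
    {"translation":[-0.14,-0.047,0],"twist":[0,0,0],"gripper":0.7},
    {"translation":[-0.14,-0.047,0],"twist":[0,0,0],"gripper":0.7},
    {"translation":[-0.14,-0.047,0],"twist":[0,0,0],"gripper":0.7},
    {"translation":[-0.14,-0.047,0],"twist":[0,0,0],"gripper":0.7},
    {"translation":[-0.14,-0.047,0],"twist":[0,0,0],"gripper":0.7},
    {"translation":[0,0,0],"twist":[0,0,0],"gripper":0.7},
    {"translation":[0,0,0],"twist":[0,0,0],"gripper":0.7},
  ],
)

```text
time: 11.95
eef_pos: [0.6204, 0.0001, 0.2393]
ee_rot: [-0.0, 0.384, 0.923, -0.0]
wrist_force: [-0.1, 0.5, -0.4]
opening: 0.0806
finger_force: 0.0
```

```bash
python3 look.py w4 onion1 shaker; python3 -c "
from h import *
plan([.5555,.063,.018],135)"
```

```text
11.95 [0.62  0.    0.239] [-0.     0.384  0.923 -0.   ]
onion1 0.86 [372. 186.] [0.6421 0.0579 0.012 ]
onion1 0.66 [310. 121.] [0.5518 0.0587 0.012 ]
 box 0.65 [344. 155. 403. 216.] [0.6391 0.059  0.032 ]
 box 0.6 [276.  90. 342. 151.] [0.5511 0.0579 0.032 ]
shaker 0.79 [430. 133.] [0.645  0.1346 0.012 ]
 box 0.85 [407. 102. 473. 163.] [0.647  0.1381 0.032 ]
at [0.6203 0.0015 0.2399] twist total [0.    0.    0.001] rows>= 1.0 | trans total (after turn) [ 0.357 -0.009  0.887] rows>= 6.0
```

View pics/w4.png

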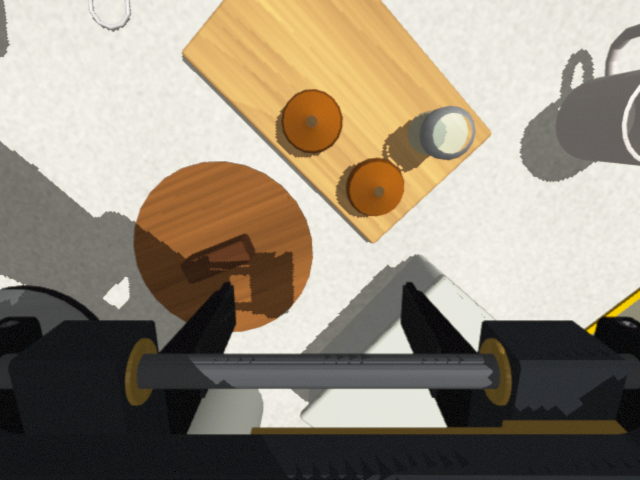

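The two remaining onions are at (312,121) and (375,187), and the shaker at (447,132) has not moved. Next is the onion at (0.552, 0.058).

Emit:
send_rows(
  deltas=[
    {"translation":[0.09,-0.008,0.1],"twist":[0,0,0],"gripper":0.7},
    {"translation":[0.09,-0.008,0.1],"twist":[0,0,0],"gripper":0.7},
    {"translation":[0.09,-0.008,0.1],"twist":[0,0,0],"gripper":0.7},
    {"translation":[0.084,-0.007,0.1],"twist":[0,0,0],"gripper":0.7},
    {"translation":[0,0,0.1],"twist":[0,0,0],"gripper":0.7},
    {"translation":[0,0,0.13],"twist":[0,0,0],"gripper":0.7},
    {"translation":[0,0,0.13],"twist":[0,0,0],"gripper":0.7},
    {"translation":[0,0,0.08],"twist":[0,0,0],"gripper":0.7},
    {"translation":[0,0,0.048],"twist":[0,0,0],"gripper":0.7},
    {"translation":[0,0,0],"twist":[0,0,0],"gripper":-1},
    {"translation":[0,0,0],"twist":[0,0,0],"gripper":-1},
    {"translation":[0,0,0],"twist":[0,0,0],"gripper":-1},
  ],
)

```text
time: 13.4
eef_pos: [0.5531, 0.0577, 0.0188]
ee_rot: [0.001, 0.382, 0.924, 0.0]
wrist_force: [0.6, -1.0, 0.5]
opening: 0.0621
finger_force: 0.0
```

Emit:
send_rows(
  deltas=[
    {"translation":[0,0,0],"twist":[0,0,0],"gripper":-1},
    {"translation":[0,0,0],"twist":[0,0,0],"gripper":-1},
    {"translation":[0,0,-0.1],"twist":[0,0,0],"gripper":-1},
    {"translation":[0,0,-0.14],"twist":[0,0,0],"gripper":-1},
    {"translation":[0,0,-0.14],"twist":[0,0,0],"gripper":-1},
    {"translation":[0,0,-0.14],"twist":[0,0,0],"gripper":-1},
    {"translation":[0,0,-0.14],"twist":[0,0,0],"gripper":-1},
    {"translation":[0,0,0],"twist":[0,0,0],"gripper":-1},
  ],
)

```text
time: 14.2
eef_pos: [0.554, 0.0575, 0.1872]
ee_rot: [0.004, 0.382, 0.924, 0.001]
wrist_force: [-0.4, 0.8, -1.6]
opening: 0.056
finger_force: 25.0
```

```bash
python3 -c "
from h import *
print(env.state()['opening'])
plan([.523,.35,.182],135)"
```

```text
0.055988476427871296
at [0.554  0.0575 0.1872] twist total [0.005 0.005 0.   ] rows>= 1.0 | trans total (after turn) [0.915 0.74  0.021] rows>= 8.0
```

Emit:
send_rows(
  deltas=[
    {"translation":[0.114,0.092,0],"twist":[0,0,0],"gripper":-1},
    {"translation":[0.114,0.092,0],"twist":[0,0,0],"gripper":-1},
    {"translation":[0.114,0.092,0],"twist":[0,0,0],"gripper":-1},
    {"translation":[0.114,0.092,0],"twist":[0,0,0],"gripper":-1},
    {"translation":[0.114,0.092,0],"twist":[0,0,0],"gripper":-1},
    {"translation":[0.114,0.092,0],"twist":[0,0,0],"gripper":-1},
    {"translation":[0.114,0.092,0],"twist":[0,0,0],"gripper":-1},
    {"translation":[0.114,0.092,0],"twist":[0,0,0],"gripper":-1},
    {"translation":[0,0,0],"twist":[0,0,0],"gripper":-1},
    {"translation":[0,0,0],"twist":[0,0,0],"gripper":-1},
  ],
)

```text
time: 15.2
eef_pos: [0.5206, 0.3491, 0.1816]
ee_rot: [-0.0, 0.382, 0.924, -0.001]
wrist_force: [-0.2, -0.5, -0.8]
opening: 0.056
finger_force: 25.0
```

```bash
python3 -c "
from h import *
print(env.state()['opening'])
plan([.523,.35,.028],135)"
```

```text
0.05598339522719738
at [0.5206 0.3491 0.1816] twist total [-0.001 -0.     0.002] rows>= 1.0 | trans total (after turn) [-0.004  0.009  0.615] rows>= 4.0
```

Emit:
send_rows(
  deltas=[
    {"translation":[0,0,0.13],"twist":[0,0,0],"gripper":-1},
    {"translation":[0,0,0.13],"twist":[0,0,0],"gripper":-1},
    {"translation":[0,0,0.13],"twist":[0,0,0],"gripper":-1},
    {"translation":[0,0,0.13],"twist":[0,0,0],"gripper":-1},
    {"translation":[0,0,0.09],"twist":[0,0,0],"gripper":-1},
    {"translation":[0,0,0],"twist":[0,0,0],"gripper":-1},
    {"translation":[0,0,0],"twist":[0,0,0],"gripper":0.55},
    {"translation":[0,0,0],"twist":[0,0,0],"gripper":0.55},
    {"translation":[0,0,0],"twist":[0,0,0],"gripper":0.55},
    {"translation":[0,0,0],"twist":[0,0,0],"gripper":0.55},
  ],
)

```text
time: 16.2
eef_pos: [0.5217, 0.349, 0.0313]
ee_rot: [0.001, 0.383, 0.924, 0.001]
wrist_force: [-0.5, -0.2, 0.4]
opening: 0.0735
finger_force: 0.0
```

Emit:
send_rows(
  deltas=[
    {"translation":[0,0,-0.14],"twist":[0,0,0],"gripper":0.7},
    {"translation":[0,0,-0.14],"twist":[0,0,0],"gripper":0.7},
    {"translation":[0,0,-0.14],"twist":[0,0,0],"gripper":0.7},
    {"translation":[0,0,-0.14],"twist":[0,0,0],"gripper":0.7},
    {"translation":[0,0,-0.14],"twist":[0,0,0],"gripper":0.7},
    {"translation":[-0.127,-0.059,0],"twist":[0,0,0],"gripper":0.7},
    {"translation":[-0.127,-0.059,0],"twist":[0,0,0],"gripper":0.7},
    {"translation":[-0.127,-0.059,0],"twist":[0,0,0],"gripper":0.7},
    {"translation":[-0.127,-0.059,0],"twist":[0,0,0],"gripper":0.7},
    {"translation":[-0.127,-0.059,0],"twist":[0,0,0],"gripper":0.7},
    {"translation":[-0.127,-0.059,0],"twist":[0,0,0],"gripper":0.7},
    {"translation":[-0.127,-0.059,0],"twist":[0,0,0],"gripper":0.7},
  ],
)

```text
time: 17.4
eef_pos: [0.6058, 0.1174, 0.2058]
ee_rot: [0.0, 0.382, 0.924, 0.0]
wrist_force: [-0.1, -0.2, 0.4]
opening: 0.0809
finger_force: 0.0
```

Emit:
send_rows(
  deltas=[
    {"translation":[-0.127,-0.059,0],"twist":[0,0,0],"gripper":0.7},
    {"translation":[-0.127,-0.059,0],"twist":[0,0,0],"gripper":0.7},
    {"translation":[-0.127,-0.059,0],"twist":[0,0,0],"gripper":0.7},
    {"translation":[0,0,0],"twist":[0,0,0],"gripper":0.7},
    {"translation":[0,0,0],"twist":[0,0,0],"gripper":0.7},
  ],
)

```text
time: 17.9
eef_pos: [0.6415, 0.0197, 0.2054]
ee_rot: [0.0, 0.383, 0.924, 0.0]
wrist_force: [0.3, 0.4, 0.1]
opening: 0.0812
finger_force: 0.0
```

```bash
python3 look.py w5 onion1 shaker; python3 on.py; python3 -c "
from h import *
plan([.641,.058,.02],135)"
```

```text
17.9 [0.641 0.02  0.205] [0.    0.383 0.924 0.   ]
onion1 0.97 [344. 187.] [0.6388 0.0585 0.012 ]
 box 0.64 [318. 158. 376. 222.] [0.6398 0.059  0.032 ]
shaker 0.56 [406. 130.] [0.6416 0.1339 0.012 ]
 box 0.68 [387.  97. 455. 165.] [0.6479 0.1396 0.032 ]
 box 0.48 [  2. 300.  48. 338.] [ 0.5056 -0.2565  0.032 ]
0.87 [0.45   0.3276 0.032 ]
0.76 [0.5179 0.3505 0.032 ]
tip 0.95 [0.5151 0.3451 0.012 ]
tip 0.71 [0.4518 0.3261 0.012 ]
at [0.6415 0.0207 0.2052] twist total [0.    0.    0.001] rows>= 1.0 | trans total (after turn) [0.107 0.104 0.741] rows>= 5.0
```

Emit:
send_rows(
  deltas=[
    {"translation":[0.055,0.05,0],"twist":[0,0,0],"gripper":0.6},
    {"translation":[0.055,0.05,0],"twist":[0,0,0],"gripper":0.6},
    {"translation":[0,0,0.12],"twist":[0,0,0],"gripper":0.6},
    {"translation":[0,0,0.12],"twist":[0,0,0],"gripper":0.6},
    {"translation":[0,0,0.12],"twist":[0,0,0],"gripper":0.6},
    {"translation":[0,0,0.12],"twist":[0,0,0],"gripper":0.6},
    {"translation":[0,0,0.12],"twist":[0,0,0],"gripper":0.6},
    {"translation":[0,0,0.08],"twist":[0,0,0],"gripper":0.6},
    {"translation":[0,0,0.06],"twist":[0,0,0],"gripper":0.6},
    {"translation":[0,0,0],"twist":[0,0,0],"gripper":-1},
    {"translation":[0,0,0],"twist":[0,0,0],"gripper":-1},
    {"translation":[0,0,0],"twist":[0,0,0],"gripper":-1},
  ],
)

```text
time: 19.5
eef_pos: [0.6405, 0.0575, 0.0214]
ee_rot: [0.001, 0.382, 0.924, 0.0]
wrist_force: [-1.1, -0.1, -1.0]
opening: 0.0574
finger_force: 2.8
```

Emit:
send_rows(
  deltas=[
    {"translation":[0,0,0],"twist":[0,0,0],"gripper":-1},
    {"translation":[0,0,0],"twist":[0,0,0],"gripper":-1},
    {"translation":[0,0,-0.1],"twist":[0,0,0],"gripper":-1},
    {"translation":[0,0,-0.14],"twist":[0,0,0],"gripper":-1},
    {"translation":[0,0,-0.14],"twist":[0,0,0],"gripper":-1},
    {"translation":[0,0,-0.14],"twist":[0,0,0],"gripper":-1},
    {"translation":[0,0,-0.14],"twist":[0,0,0],"gripper":-1},
    {"translation":[0,0,0],"twist":[0,0,0],"gripper":-1},
  ],
)

```text
time: 20.3
eef_pos: [0.6414, 0.0571, 0.1903]
ee_rot: [0.004, 0.383, 0.924, 0.001]
wrist_force: [-0.1, -0.1, -0.7]
opening: 0.0561
finger_force: 25.0
```

```bash
python3 -c "
from h import *
print(env.state()['opening'])
plan([.472,.405,.182],135)"
```

```text
0.056091222292733
at [0.6414 0.0571 0.1903] twist total [0.005 0.005 0.   ] rows>= 1.0 | trans total (after turn) [1.463 0.505 0.033] rows>= 10.0
```

Emit:
send_rows(
  deltas=[
    {"translation":[0.133,0.046,0],"twist":[0,0,0],"gripper":-1},
    {"translation":[0.133,0.046,0],"twist":[0,0,0],"gripper":-1},
    {"translation":[0.133,0.046,0],"twist":[0,0,0],"gripper":-1},
    {"translation":[0.133,0.046,0],"twist":[0,0,0],"gripper":-1},
    {"translation":[0.133,0.046,0],"twist":[0,0,0],"gripper":-1},
    {"translation":[0.133,0.046,0],"twist":[0,0,0],"gripper":-1},
    {"translation":[0.133,0.046,0],"twist":[0,0,0],"gripper":-1},
    {"translation":[0.133,0.046,0],"twist":[0,0,0],"gripper":-1},
    {"translation":[0.133,0.046,0],"twist":[0,0,0],"gripper":-1},
    {"translation":[0.133,0.046,0],"twist":[0,0,0],"gripper":-1},
    {"translation":[0.133,0.046,0],"twist":[0,0,0],"gripper":-1},
    {"translation":[0,0,0],"twist":[0,0,0],"gripper":-1},
  ],
)

```text
time: 21.5
eef_pos: [0.4684, 0.4079, 0.1843]
ee_rot: [-0.0, 0.381, 0.925, -0.0]
wrist_force: [-0.3, -0.7, -1.7]
opening: 0.0558
finger_force: 25.0
```

```bash
python3 -c "
from h import *
print(env.state()['opening'])
plan([.471,.403,.030],135)"
```

```text
0.05584890402925473
at [0.4684 0.4079 0.1843] twist total [-0.001 -0.001  0.003] rows>= 1.0 | trans total (after turn) [-0.021 -0.006  0.617] rows>= 4.0
```

Emit:
send_rows(
  deltas=[
    {"translation":[-0.01,-0.003,0.13],"twist":[0,0,0],"gripper":-1},
    {"translation":[-0.01,-0.003,0.13],"twist":[0,0,0],"gripper":-1},
    {"translation":[0,0,0.13],"twist":[0,0,0],"gripper":-1},
    {"translation":[0,0,0.13],"twist":[0,0,0],"gripper":-1},
    {"translation":[0,0,0.09],"twist":[0,0,0],"gripper":-1},
    {"translation":[0,0,0],"twist":[0,0,0],"gripper":-1},
    {"translation":[0,0,0],"twist":[0,0,0],"gripper":0.55},
    {"translation":[0,0,0],"twist":[0,0,0],"gripper":0.55},
    {"translation":[0,0,0],"twist":[0,0,0],"gripper":0.55},
    {"translation":[0,0,0],"twist":[0,0,0],"gripper":0.55},
  ],
)

```text
time: 22.5
eef_pos: [0.4734, 0.4009, 0.0337]
ee_rot: [0.001, 0.382, 0.924, 0.001]
wrist_force: [0.4, 0.3, -0.0]
opening: 0.0733
finger_force: 0.0
```

Emit:
send_rows(
  deltas=[
    {"translation":[0,0,-0.14],"twist":[0,0,0],"gripper":0.55},
    {"translation":[0,0,-0.14],"twist":[0,0,0],"gripper":0.55},
    {"translation":[0,0,-0.14],"twist":[0,0,0],"gripper":0.55},
    {"translation":[0,0,-0.14],"twist":[0,0,0.133],"gripper":0.55},
    {"translation":[0,0,-0.14],"twist":[0,0,0.133],"gripper":0.55},
    {"translation":[0,0,-0.14],"twist":[0,0,0.133],"gripper":0.55},
    {"translation":[0,0,0],"twist":[0,0,0.133],"gripper":0.55},
    {"translation":[0,0,0],"twist":[0,0,0.133],"gripper":0.55},
    {"translation":[0,0,0],"twist":[0,0,0.133],"gripper":0.55},
    {"translation":[0,0,0],"twist":[0,0,0.133],"gripper":0.55},
    {"translation":[0,0,0],"twist":[0,0,0.133],"gripper":0.55},
    {"translation":[0,0,0],"twist":[0,0,0.133],"gripper":0.55},
  ],
)

```text
time: 23.7
eef_pos: [0.4728, 0.4006, 0.2432]
ee_rot: [0.0, 0.853, 0.522, 0.0]
wrist_force: [0.4, 0.5, -1.0]
opening: 0.074
finger_force: 0.0
```

```bash
python3 -c "
from h import *
plan([.55,-.16,.24],63)"
```

```text
at [0.4728 0.4006 0.2432] twist total [ 0.    -0.001 -0.002] rows>= 1.0 | trans total (after turn) [-1.858  1.293  0.013] rows>= 15.0
```

Emit:
send_rows(
  deltas=[
    {"translation":[-0.124,0.086,0],"twist":[0,0,0],"gripper":0.3},
    {"translation":[-0.124,0.086,0],"twist":[0,0,0],"gripper":0.3},
    {"translation":[-0.124,0.086,0],"twist":[0,0,0],"gripper":0.3},
    {"translation":[-0.124,0.086,0],"twist":[0,0,0],"gripper":0.3},
    {"translation":[-0.124,0.086,0],"twist":[0,0,0],"gripper":0.3},
    {"translation":[-0.124,0.086,0],"twist":[0,0,0],"gripper":0.3},
    {"translation":[-0.124,0.086,0],"twist":[0,0,0],"gripper":0.3},
    {"translation":[-0.124,0.086,0],"twist":[0,0,0],"gripper":0.3},
    {"translation":[-0.124,0.086,0],"twist":[0,0,0],"gripper":0.3},
    {"translation":[-0.124,0.086,0],"twist":[0,0,0],"gripper":0.3},
    {"translation":[-0.124,0.086,0],"twist":[0,0,0],"gripper":0.3},
    {"translation":[-0.124,0.086,0],"twist":[0,0,0],"gripper":0.3},
  ],
)

```text
time: 24.9
eef_pos: [0.5355, -0.0492, 0.2433]
ee_rot: [0.0, 0.852, 0.524, 0.0]
wrist_force: [0.2, 0.4, 0.4]
opening: 0.0621
finger_force: 0.0
```

Emit:
send_rows(
  deltas=[
    {"translation":[-0.124,0.086,0],"twist":[0,0,0],"gripper":0.3},
    {"translation":[-0.124,0.086,0],"twist":[0,0,0],"gripper":0.3},
    {"translation":[-0.124,0.086,0],"twist":[0,0,0],"gripper":0.3},
    {"translation":[0,0,0],"twist":[0,0,0],"gripper":0.3},
    {"translation":[0,0,0],"twist":[0,0,0],"gripper":0.3},
  ],
)

```text
time: 25.4
eef_pos: [0.5509, -0.1602, 0.2428]
ee_rot: [0.0, 0.852, 0.523, 0.0]
wrist_force: [-0.3, 0.4, -0.8]
opening: 0.0619
finger_force: 0.0
```

```bash
python3 look.py w6 wood_lid
python3 - <<'E'
from h import *
t=env.grab_frame("top");cv2.imwrite("pics/top6.png",t)
for r in env.spot_in("top","onion1")[:6]:
    b=r["rect"];print(round(r["score"],2),np.round(onplane("top",[(b[0]+b[2])/2,(b[1]+b[3])/2],.032),4))
w=cv2.imread("pics/w6.png")
cv2.imwrite("pics/c6.png",np.hstack([cv2.resize(w,(533,400)),cv2.resize(t[160:360,120:253],(266,400))]))
E
```

```text
25.4 [ 0.551 -0.16   0.243] [0.    0.852 0.523 0.   ]
wood_lid 0.87 [316. 147.] [ 0.5789 -0.102   0.    ]
 box 0.93 [221.  44. 414. 237.] [ 0.5833 -0.0965  0.02  ]
0.89 [0.4745 0.3968 0.032 ]
0.87 [0.4538 0.3265 0.032 ]
0.72 [0.3264 0.1304 0.032 ]
0.66 [0.5169 0.3489 0.032 ]
```

View pics/c6.png

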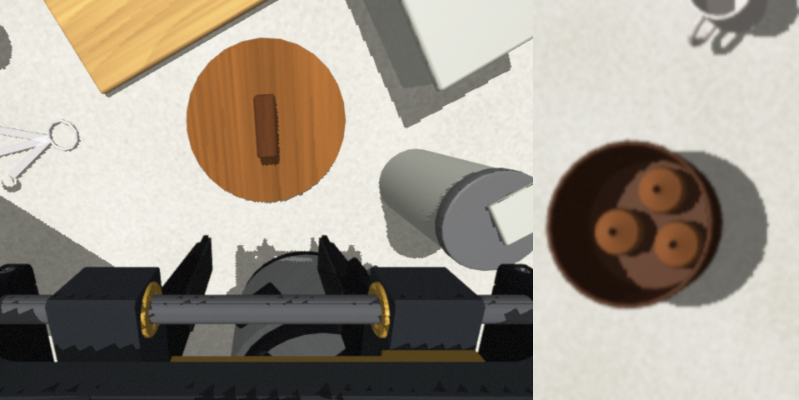

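All three onions stand in the bowl (right panel, around (660,190), (620,232) and (680,245)) and the board is clear. The lid is at (266,120) in the left panel, with the grip nearly along the tool's x axis. Next I'm measuring the grip accurately.

Run:
```python
from h import *
im=cv2.imread("pics/w6.png");m=env.camera_model("wrist")
g=im[90:215,285:355].max(2)
print(g[::12,::6])
mask=((g<g.mean()*.75)*255).astype('uint8')
n,l,st,_=cv2.connectedComponentsWithStats(mask);k=1+st[1:,4].argmax()
mask=((l==k)*255).astype('uint8')
pts=cv2.findNonZero(mask)+np.array([285,90]);r=cv2.minAreaRect(pts);bp=cv2.boxPoints(r)
print(st[k],r);W=np.array([onplane("wrist",p,.048,m) for p in bp]);print(np.round(W,4),W.mean(0))
for i in range(2):
    d=W[i+1]-W[i];print(np.linalg.norm(d),np.degrees(np.arctan2(d[1],d[0])))
# disc
b=[221.,44,414,237];print("disc",[np.round(onplane("wrist",u,.012,m),4)[:2] for u in ((b[0],(b[1]+b[3])/2),(b[2],(b[1]+b[3])/2),((b[0]+b[2])/2,b[1]),((b[0]+b[2])/2,b[3]))])
z=cv2.resize(im[30:250,210:430],(600,600),interpolation=0)
for p in bp: cv2.circle(z,(int((p[0]-210)*600/220),int((p[1]-30)*600/220)),3,(0,255,0),-1)
cv2.imwrite("pics/c7.png",z)
```

```text
[[174 164 160 156 147 150 153 145 160 158 156 156]
 [173 161 156 156 148 148 154 144 159 156 156 156]
 [179 164 155 156 104 100 105  97 158 154 157 156]
 [179 164 155 157 108 103 111 101 153 154 156 155]
 [178 165 155 159 105 103 111 105 135 153 157 157]
 [173 167 157 157 102 106 112 106  82 155 157 158]
 [166 170 161 156  94 105 110 105  71 154 156 157]
 [163 171 160 155  92 108 109 105  79 154 160 161]
 [163 170 162 155  97 109 104  99  67 159 162 159]
 [165 174 164 158 161 111 119 142 141 158 160 159]
 [169 168 163 161 160 154 155 149 139 159 163 159]]
[  20   23   31   86 1451] ((320.5124206542969, 155.43017578125), (84.86737823486328, 27.72724151611328), 86.05481719970703)
[[ 0.583  -0.0681  0.048 ]
 [ 0.6061 -0.0779  0.048 ]
 [ 0.5772 -0.1495  0.048 ]
 [ 0.5527 -0.1392  0.048 ]] [ 0.57975295 -0.10870474  0.048     ]
0.025058620216053724 -22.95870761055861
0.0771997309872116 -111.95138057129626
disc [array([ 0.4961, -0.0512]), array([ 0.6707, -0.139 ]), array([ 0.623 , -0.0163]), array([ 0.5378, -0.1856])]
```

View pics/c7.png

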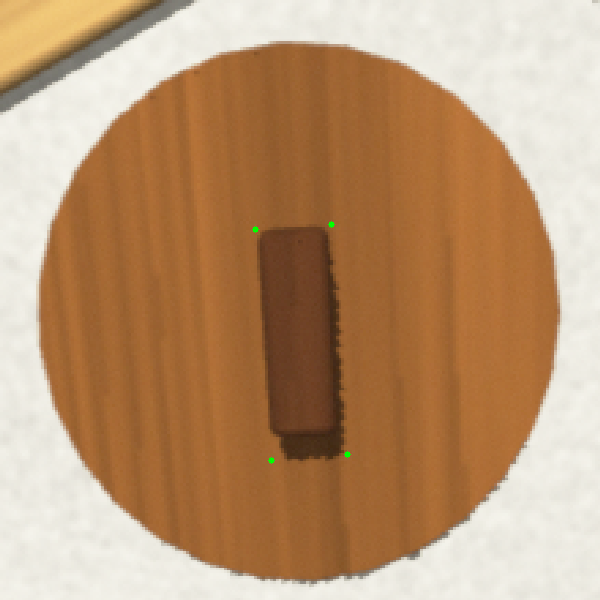

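The green box shows the dark region including the shadow at its lower end. The grip's top face itself runs from (260,228) to (337,433) in the crop, and the disc is centred near (300,310).

Run:
```python
from h import *
f=lambda u,v,z:onplane("wrist",(210+u*.36667,30+v*.36667),z)
print(f(298,331,.048),f(299,311,.012))
a=f(293,230,.048)-f(303,432,.048);print(np.linalg.norm(a),np.degrees(np.arctan2(a[1],a[0])))
c=f(298,331,.048);plan([c[0],c[1],.018],66)
```

```text
[ 0.5808304  -0.10379907  0.048     ] [ 0.58376042 -0.09917255  0.012     ]
0.06707327010362553 66.27681582893369
at [ 0.5512 -0.1588  0.2429] twist total [ 0.     0.    -0.045] rows>= 1.0 | trans total (after turn) [0.249 0.019 0.9  ] rows>= 6.0
```

Emit:
send_rows(
  deltas=[
    {"translation":[0,0,0],"twist":[0,0,-0.045],"gripper":0.3},
    {"translation":[0.086,0.006,0.1],"twist":[0,0,0],"gripper":0.3},
    {"translation":[0.086,0.007,0.1],"twist":[0,0,0],"gripper":0.3},
    {"translation":[0.086,0.007,0.1],"twist":[0,0,0],"gripper":0.3},
    {"translation":[0,0,0.13],"twist":[0,0,0],"gripper":0.3},
    {"translation":[0,0,0.13],"twist":[0,0,0],"gripper":0.3},
    {"translation":[0,0,0.13],"twist":[0,0,0],"gripper":0.3},
    {"translation":[0,0,0.1],"twist":[0,0,0],"gripper":0.3},
    {"translation":[0,0,0.06],"twist":[0,0,0],"gripper":0.3},
    {"translation":[0,0,0.046],"twist":[0,0,0],"gripper":0.3},
    {"translation":[0,0,0],"twist":[0,0,0],"gripper":0.3},
  ],
  force=50,
)

```text
time: 26.75
eef_pos: [0.5816, -0.1024, 0.0176]
ee_rot: [-0.001, 0.839, 0.544, -0.001]
wrist_force: [-1.0, -0.3, 0.2]
opening: 0.0622
finger_force: 0.0
```

Emit:
send_rows(
  deltas=[
    {"translation":[0,0,0],"twist":[0,0,0],"gripper":-1},
    {"translation":[0,0,0],"twist":[0,0,0],"gripper":-1},
    {"translation":[0,0,0],"twist":[0,0,0],"gripper":-1},
    {"translation":[0,0,0],"twist":[0,0,0],"gripper":-1},
    {"translation":[0,0,0],"twist":[0,0,0],"gripper":-1},
    {"translation":[0,0,0],"twist":[0,0,0],"gripper":-1},
  ],
)

```text
time: 27.35
eef_pos: [0.582, -0.103, 0.0189]
ee_rot: [0.0, 0.839, 0.544, -0.0]
wrist_force: [-1.1, -0.1, 3.1]
opening: 0.0239
finger_force: 50.0
```

Emit:
send_rows(
  deltas=[
    {"translation":[0,0,-0.06],"twist":[0,0,0],"gripper":-1},
    {"translation":[0,0,-0.1],"twist":[0,0,0],"gripper":-1},
    {"translation":[0,0,-0.12],"twist":[0,0,0],"gripper":-1},
    {"translation":[0,0,-0.12],"twist":[0,0,0],"gripper":-1},
    {"translation":[0,0,-0.12],"twist":[0,0,0],"gripper":-1},
    {"translation":[0,0,-0.12],"twist":[0,0,0],"gripper":-1},
    {"translation":[0,0,-0.08],"twist":[0,0,0],"gripper":-1},
    {"translation":[0,0,0],"twist":[0,0,0],"gripper":-1},
  ],
)

```text
time: 28.15
eef_pos: [0.5829, -0.1032, 0.2019]
ee_rot: [0.002, 0.839, 0.544, 0.002]
wrist_force: [0.5, 0.2, -3.3]
opening: 0.0238
finger_force: 50.0
```

Run:
```python
from h import *
print(env.state()["opening"],env.state()["wrist_force"],env.state()["wrist_torque"])
plan([.481,.3615,.2],66)
```

```text
0.023751820718855052 [ 0.48479167  0.23615909 -3.28170681] [-0.04918175 -0.03462611  0.049042  ]
at [ 0.5829 -0.1032  0.2019] twist total [ 0.005 -0.001 -0.002] rows>= 1.0 | trans total (after turn) [ 1.532 -1.128  0.008] rows>= 12.0
```

Emit:
send_rows(
  deltas=[
    {"translation":[0.05,-0.037,0],"twist":[0,0,0],"gripper":-1},
    {"translation":[0.1,-0.075,0],"twist":[0,0,0],"gripper":-1},
    {"translation":[0.11,-0.081,0],"twist":[0,0,0],"gripper":-1},
    {"translation":[0.12,-0.088,0],"twist":[0,0,0],"gripper":-1},
    {"translation":[0.12,-0.088,0],"twist":[0,0,0],"gripper":-1},
    {"translation":[0.12,-0.088,0],"twist":[0,0,0],"gripper":-1},
    {"translation":[0.12,-0.088,0],"twist":[0,0,0],"gripper":-1},
    {"translation":[0.12,-0.088,0],"twist":[0,0,0],"gripper":-1},
    {"translation":[0.12,-0.088,0],"twist":[0,0,0],"gripper":-1},
    {"translation":[0.12,-0.088,0],"twist":[0,0,0],"gripper":-1},
    {"translation":[0.12,-0.088,0],"twist":[0,0,0],"gripper":-1},
    {"translation":[0.11,-0.081,0],"twist":[0,0,0],"gripper":-1},
  ],
)

```text
time: 29.35
eef_pos: [0.4927, 0.3022, 0.1971]
ee_rot: [-0.0, 0.839, 0.544, -0.001]
wrist_force: [-0.2, -0.8, -3.7]
opening: 0.0236
finger_force: 50.0
```

Emit:
send_rows(
  deltas=[
    {"translation":[0.1,-0.075,0],"twist":[0,0,0],"gripper":-1},
    {"translation":[0.07,-0.051,0],"twist":[0,0,0],"gripper":-1},
    {"translation":[0.03,-0.022,0],"twist":[0,0,0],"gripper":-1},
    {"translation":[0,0,0],"twist":[0,0,0],"gripper":-1},
    {"translation":[0,0,0],"twist":[0,0,0],"gripper":-1},
  ],
)

```text
time: 29.85
eef_pos: [0.481, 0.3604, 0.1979]
ee_rot: [0.0, 0.839, 0.544, -0.001]
wrist_force: [-0.7, 0.3, -4.0]
opening: 0.0239
finger_force: 50.0
```

Run:
```python
from h import *
s=env.state();print(s["opening"],s["wrist_force"],s["wrist_torque"]);plan([.481,.3615,.2],66)
z=s["eef_pos"][2]-.018
m=env.camera_model("wrist");im=env.grab_frame("wrist");t=env.grab_frame("top")
cv2.imwrite("pics/w8.png",im);cv2.imwrite("pics/top8.png",t)
off=rot(s["ee_rot"]).apply([.0035,0,0])
for r in env.spot_in("wrist","wood_lid")[:1]: print(r)
for k in range(0,360,5):
    a=np.radians(k)
    L=np.array(s["eef_pos"])+off+[0,0,-.018];L=L+[.098*np.cos(a),.098*np.sin(a),.012]
    B=[.481+.096*np.cos(a),.3615+.096*np.sin(a),.1]
    for cam,I,mm in(("wrist",im,m),("top",t,None)):
        for P,c in((L,(255,0,0)),(B,(0,255,0))):
            u=proj(cam,P,mm)
            if abs(u[0])<900 and abs(u[1])<900: cv2.circle(I,(int(round(u[0])),int(round(u[1]))),1 if cam=="wrist" else 0,c,-1)
cv2.imwrite("pics/c8.png",np.hstack([cv2.resize(im,(500,375)),cv2.resize(t[200:330,100:204],(300,375),interpolation=0)]))
```

```text
0.023867035840991518 [-0.7305845   0.25714028 -3.95079158] [-0.00636205 -0.03672218 -0.05276506]
at [0.481  0.3604 0.1979] twist total [-0.001  0.001 -0.002] rows>= 1.0 | trans total (after turn) [ 0.004 -0.002 -0.008] rows>= 1.0
{'rect': [121.4, 98.7, 511.3, 427.6], 'score': 0.89}
```

View pics/c8.png

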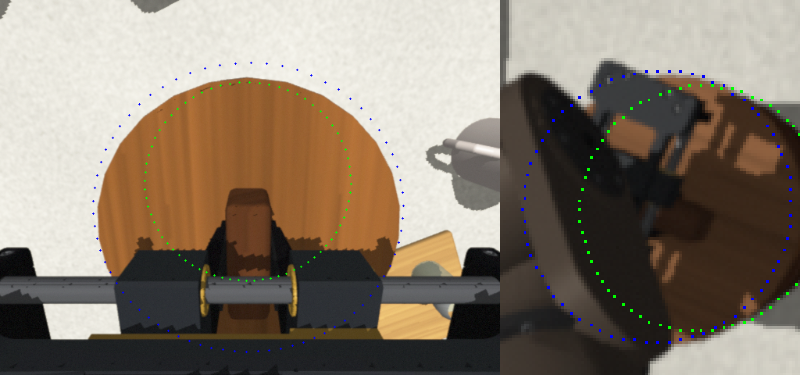

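The wrist view shows the lid edge about 15 px inside the predicted blue outline, and the top view shows it shifted right. The lid has probably slid or tilted a little in the grip. I'm fitting its actual pose before lowering it.

Run:
```python
from h import *
from scipy.optimize import least_squares
im=cv2.imread("pics/w8.png");m=env.camera_model("wrist");s=env.state()
hsv=cv2.cvtColor(im,cv2.COLOR_BGR2HSV);M=((hsv[...,1]>90)&(hsv[...,0]<25)).astype('uint8')
M[330:]=0;M[290:,480:]=0
n,l,st,_=cv2.connectedComponentsWithStats(M);k=1+st[1:,4].argmax();M=(l==k)
E=[]
for v in range(100,280,4):
    c=np.where(M[v])[0]
    if len(c): E+= [(c[0],v),(c[-1]+1,v)]
for u in range(200,440,6):
    r=np.where(M[:,u])[0]; E.append((u,r[0]))
E=np.array(E,float)
r0=rot(s["ee_rot"]);p0=np.array(s["eef_pos"])
Rc=rot(m["orientation"]).inv();A=np.radians(np.arange(0,360,2))
circ=np.c_[.098*np.cos(A),.098*np.sin(A),0*A]
def prj(P):
    c=Rc.apply(P-m["xyz"]);return np.c_[m["fx"]*c[:,0]/c[:,2]+m["cx"],m["fy"]*c[:,1]/c[:,2]+m["cy"]]
def pose(q): # circle of disc top edge in tool frame: centre q0,q1,q2; tilts q3(about x),q4(about y)
    return p0+r0.apply(R.from_rotvec([q[3],q[4],0]).apply(circ)+q[:3])
def res(q):
    u=prj(pose(q));return np.array([cv2.pointPolygonTest(u.astype(np.float32),(float(e[0]),float(e[1])),True) for e in E])
for free in ([0,1,2],[0,1,3,4],[0,1,2,3,4]):
    q0=np.array([.0035,0,.006,0,0])
    def f(x): q=q0.copy();q[free]=x;return res(q)
    so=least_squares(f,q0[free],loss="soft_l1",diff_step=1e-3,x_scale=[.01]*len(free));q=q0.copy();q[free]=so.x
    print(free,np.round(q[:3]*1e3,1),"mm tilt deg",np.round(np.degrees(q[3:]),2),"rms",np.sqrt((f(so.x)**2).mean()))
env.grab_frame("scene") is not None and cv2.imwrite("pics/s9.png",cv2.resize(env.grab_frame("scene")[150:330,360:580],(733,600),interpolation=cv2.INTER_CUBIC))
```

```text
[0, 1, 2] [-4.4  0.5  9.1] mm tilt deg [0. 0.] rms 0.5319544452849224
[0, 1, 3, 4] [-3.4  0.3  6. ] mm tilt deg [-0.37 -5.57] rms 0.7482026775114214
[0, 1, 2, 3, 4] [-4.4  0.4  9.1] mm tilt deg [-0.09 -0.08] rms 0.5291778511318546
```

View pics/s9.png

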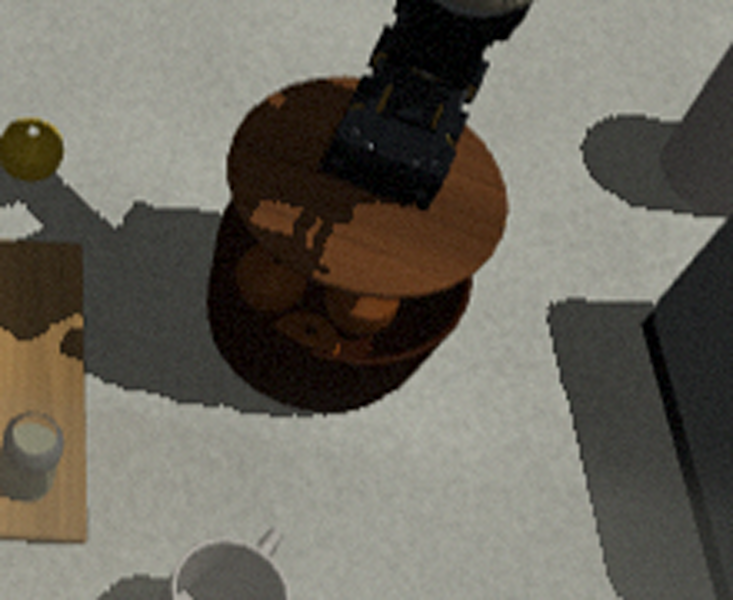

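In the scene view the lid hangs level above the bowl, with the onions inside. The fit puts the lid centre 4.4 mm back along tool x and about 3 mm lower in the grip. I'm shifting 5.5 mm forward and lowering.

Emit:
send_rows(
  deltas=[
    {"translation":[0.022,0,0.06],"twist":[0,0,0],"gripper":-1},
    {"translation":[0,0,0.08],"twist":[0,0,0],"gripper":-1},
    {"translation":[0,0,0.08],"twist":[0,0,0],"gripper":-1},
    {"translation":[0,0,0.04],"twist":[0,0,0],"gripper":-1},
    {"translation":[0,0,0.02],"twist":[0,0,0],"gripper":-1},
    {"translation":[0,0,0],"twist":[0,0,0],"gripper":-1},
    {"translation":[0,0,0],"twist":[0,0,0],"gripper":-1},
  ],
)

```text
time: 30.8
eef_pos: [0.4839, 0.3663, 0.1291]
ee_rot: [0.0, 0.839, 0.544, 0.0]
wrist_force: [0.2, 1.0, -3.0]
opening: 0.0238
finger_force: 50.0
```

Emit:
send_rows(
  deltas=[
    {"translation":[0,0,0.01],"twist":[0,0,0],"gripper":-1},
    {"translation":[0,0,0.01],"twist":[0,0,0],"gripper":-1},
    {"translation":[0,0,0],"twist":[0,0,0],"gripper":-1},
  ],
)

```text
time: 31.1
eef_pos: [0.4835, 0.3661, 0.1235]
ee_rot: [0.0, 0.839, 0.544, -0.0]
wrist_force: [0.0, 0.4, -3.7]
opening: 0.0236
finger_force: 50.0
```

Emit:
send_rows(
  deltas=[
    {"translation":[0,0,0.01],"twist":[0,0,0],"gripper":-1},
    {"translation":[0,0,0.01],"twist":[0,0,0],"gripper":-1},
    {"translation":[0,0,0],"twist":[0,0,0],"gripper":-1},
  ],
)

```text
time: 31.4
eef_pos: [0.4834, 0.366, 0.1182]
ee_rot: [0.0, 0.839, 0.544, -0.0]
wrist_force: [-0.5, -0.3, -4.2]
opening: 0.0238
finger_force: 50.0
```

Emit:
send_rows(
  deltas=[
    {"translation":[0,0,0.008],"twist":[0,0,0],"gripper":-1},
    {"translation":[0,0,0.004],"twist":[0,0,0],"gripper":-1},
    {"translation":[0,0,0],"twist":[0,0,0],"gripper":-1},
  ],
)

```text
time: 31.7
eef_pos: [0.4835, 0.3661, 0.1154]
ee_rot: [0.0, 0.839, 0.544, -0.0]
wrist_force: [-1.3, 1.1, -3.6]
opening: 0.024
finger_force: 50.0
```

Emit:
send_rows(
  deltas=[
    {"translation":[0,0,0.006],"twist":[0,0,0],"gripper":-1},
    {"translation":[0,0,0],"twist":[0,0,0],"gripper":-1},
  ],
)

```text
time: 31.9
eef_pos: [0.4835, 0.3661, 0.1139]
ee_rot: [0.0, 0.839, 0.544, -0.0]
wrist_force: [0.3, 0.0, -2.8]
opening: 0.024
finger_force: 50.0
```

Emit:
send_rows(
  deltas=[
    {"translation":[0,0,0.006],"twist":[0,0,0],"gripper":-1},
    {"translation":[0,0,0],"twist":[0,0,0],"gripper":-1},
  ],
)

```text
time: 32.1
eef_pos: [0.4836, 0.3662, 0.1134]
ee_rot: [0.0, 0.839, 0.544, 0.0]
wrist_force: [-2.4, -2.0, 5.7]
opening: 0.0238
finger_force: 50.0
```

Contact came at z = 0.1135, which matches the seated height; a plug resting on the rim would have touched at 0.118 or higher. Releasing and backing off.

Emit:
send_rows(
  deltas=[
    {"translation":[0,0,0],"twist":[0,0,0],"gripper":0},
    {"translation":[0,0,0],"twist":[0,0,0],"gripper":0},
    {"translation":[0,0,0],"twist":[0,0,0],"gripper":0},
    {"translation":[0,0,-0.06],"twist":[0,0,0],"gripper":0},
    {"translation":[0,0,-0.12],"twist":[0,0,0],"gripper":0},
    {"translation":[0,0,-0.14],"twist":[0,0,0],"gripper":0},
    {"translation":[0,0,-0.14],"twist":[0,0,0],"gripper":0},
    {"translation":[-0.13,0,-0.06],"twist":[0,0,0],"gripper":0},
    {"translation":[-0.15,0,0],"twist":[0,0,0],"gripper":0},
    {"translation":[-0.15,0,0],"twist":[0,0,0],"gripper":0},
    {"translation":[0,0,0],"twist":[0,0,0],"gripper":0},
    {"translation":[0,0,0],"twist":[0,0,0],"gripper":0},
  ],
)

```text
time: 33.3
eef_pos: [0.44, 0.2678, 0.2431]
ee_rot: [0.0, 0.839, 0.543, 0.001]
wrist_force: [0.5, 0.3, 0.4]
opening: 0.0473
finger_force: 0.0
```

Run:
```python
from h import *
from scipy.optimize import least_squares
m=env.camera_model("wrist");im=env.grab_frame("wrist");s=env.grab_frame("scene")
hsv=cv2.cvtColor(im,cv2.COLOR_BGR2HSV);M=((hsv[...,1]>90)&(hsv[...,0]<25)).astype('uint8')
for k in range(0,360,4):
    a=np.radians(k)
    for cam,I,mm in(("wrist",im,m),("scene",s,None)):
        u=proj(cam,[.481+.098*np.cos(a),.3615+.098*np.sin(a),.106],mm)
        if abs(u[0])<900: cv2.circle(I,(int(round(u[0])),int(round(u[1]))),0,(0,255,0),-1)
cv2.imwrite("pics/c10.png",np.hstack([cv2.resize(im,(420,315)),cv2.resize(s[170:305,395:555],(373,315))]))
print(env.state()["eef_pos"])
```

```text
[0.44021111 0.26861588 0.24266157]
```

View pics/c10.png

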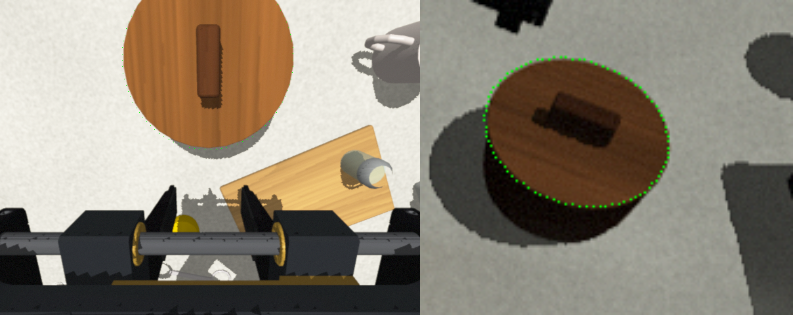

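The seated-lid outline matches the real lid edge all round in the scene view, so it is level and fully home. The board holds only the shaker, and the robot is clear of everything.

```bash
python3 -c "
from workcell import env
print(env.sign_off())"
```

```text
the job is handed in; nothing more can be done
None
```

I put all three onions in the brown bowl and set the wooden lid on it, level and fully home in the rim; I left the other items alone and handed the job in.

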